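# Catch the falling lid of the findings case and lower it shut

## Task

The pink findings case stands open with its lid leaning back: tip the lid forward past its balance point and let it fall free for a moment, then catch it part-way down on the outside of the fingers and lower it gently until it is fully shut, without letting it clap down. Only touch the lid, do not grip it, and leave the bottle, the ring cone and the dish where they stand.

Things in the scene. Friction and masses are not known exactly. Their poses are not given: they have to be found in the camera images.
- case: pink open-topped plastic parts case fixed to the bench, 120 mm deep (its x), 160 mm wide (its y), 80 mm high, 5 mm walls; origin at the centre of its underside; its -x side is the front, facing roughly the robot; the lid is hinged along its far (+x) top rim and falls towards the front. Includes its lid
- lid (a joint): angle of the pale pink lid, rad: 0 = shut flat on the rim, 1.57 = upright, 1.85 = leaning back on its stop (start). It counts as caught while the fingers bear it between 1.2 and 0.2 rad, sinking slower than 0.5 rad/s. It claps if it sinks faster than 0.5 rad/s (70 mm/s at the lip) below 0.35 rad, until the lip is 4 mm from home. Over 12 N on lid or case is gripping or forcing
- lid_lip (a point): middle of the lid's free front edge (the lip), rounded, 160 mm long. The lid is a flat plate 145 mm from hinge to lip, 160 mm wide, 6 mm thick, 145 to 225 g. When shut its lip overhangs the front of the case by 25 mm, so fingers in front of the case can carry it from below right down to shut
- lid_hinge (a point): middle of the hinge line (along case y), in the plane of the lid's underside, 80.5 mm above the bench, 60 mm behind the case's centre. Sluggish hinge: under 1 N at the lip tips the lid; past upright it falls by itself at 0.7 to 1.15 rad/s times the cosine of its angle: about 2 s from 0.15 rad past upright to half-way, 1 s more to shut; left alone it claps shut from any height
- polish: white bottle with a blue cap, 42 mm across, 75 mm high, loose, beside the case; origin at the centre of its underside. Leave alone
- ring_cone: dark wooden ring cone on a round foot, 52 mm across, 72 mm high, loose, beside the case; origin at the centre of its underside. Leave alone
- dish: white ceramic dish, 70 mm across, 22 mm high, loose, to one side of the case; origin at the centre of its underside. Leave alone
Not all that is in view belongs to the job. There is more than one size of the case; the one meant has the size given above.

How it is judged:
On the way, in this order (a step that is already met when the one before it is completed fails the run):
1. the lid has been tipped forward past upright and falls free of the fingers (value of joint lid between 0.3 and 1.47 rad and contact force between the fingers and case below 0.05 N), for 0.1 s.
2. the fingers have caught the lid part-way down (between 1.2 and 0.2 rad) and bear it, sinking slower than 0.5 rad/s (value of joint lid between 0.2 and 1.2 rad and velocity of joint lid above -0.5 rad/s and contact force between the fingers and case above 0.2 N), for 0.15 s.
At the end, for the whole second after the job is handed in: the lid is shut (within 0.015 rad, 2 mm at the lip), and the bottle, the ring cone and the dish are within 15 mm of where they stood (value of joint lid below 0.015 rad and distance of each of polish, ring_cone, dish from where it was at the start of the episode below 0.015 m); the robot touches nothing.
It fails at once if the lid comes down onto the case faster than 0.5 rad/s (it claps) (value of joint lid between 0.03 and 0.35 rad and velocity of joint lid below -0.5 rad/s).
It fails at once if the fingers grip or force the lid or the case (more than 12 N) (contact force between the fingers and case above 12 N).
It fails at once if a bystander is pushed, lifted or knocked over (distance of any of polish, ring_cone, dish from where it was at the start of the episode above 0.015 m or angle between any of polish, ring_cone's own z axis and vertical above 0.3 rad).
It also fails if it takes over 53 s, if anything falls off the work surface, if the arm or the gripper's body presses on something with over 40 N, if the wrist force passes 120 N, or if a joint passes its speed limit or range.

## Robot

A 6-joint arm with a two-finger parallel gripper is mounted at the origin on the work surface. World frame = base frame: x ahead of the robot, y to its left, z up, the work surface at z = 0. Lengths are in m, angles in rad, forces in N, time in s.
With the tool pointing down it reaches from about 0.35 to 0.975 m from the base axis. Payload 7.1 kg.
Tool frame: the origin (TCP) lies at the very end of the fingers, on their centre line; the grasp point (between the pads) lies behind it (ctrl.pinch_z is the z of the grasp point in the tool frame, in m); z points along the fingers, y is the direction in which the jaws open and shut (so a half turn about z gives the same grasp; the last joint's range is limited). The gripper opens to 88 mm and grips with 3 to 60 N. Pads are 20 mm wide; open, the fingers measure 115 mm over their backs; the gripper's body (75 mm by 178 mm) begins 61 mm behind the grasp point.
Start: joints at [-1.322, 0.423, 1.63, -0, 1.089, -0.019], TCP at [0.165, -0.603, 0.223] pointing down, gripper open.
Joint ranges: [-3, 3], [-0.9, 2.11], [0.09, 2.58], [-1.31, 4.45], [0.11, 2.69], [-2.54, 2.54]. Speed limits (rad/s): [2.39, 2.39, 3.01, 3.14, 3.14, 3.14].

## Interface

Orientations are given as a unit quaternion [x, y, z, w].
In Python, from cell import ctrl, vision, workorder gives the robot as it stands.
- The arm moves only by the tool play_rows, never from a script. Its argument "deltas" is a list of rows, each a list of 3 entries, a list of its own where there are three numbers: the shift along the world's x, y, z each as a share of 0.4 m, from -1 to 1, then the turn about the world's z as a share of 90 degrees, from -1 to 1, then the closure, from 0 (fully open) to 1 (shut). A call has 1 to 8 rows; each row is the pose to reach, as a shift and turn from the pose commanded when the call began; what a row does not reach only later rows make up. A row lasts 1/8 s, in which the tool goes at most 62.5 mm and 10.7 degrees, less where a joint would pass 70% of its speed; a pose out of reach is approached as far as the arm can. A call with a number of a shift or a turn outside -1 to 1 is refused whole. A call with a gripper value outside its range is refused whole. The fingers move at their own pace and stop on an object; the grip force is fixed at half the most. Time passes only in rows, so rows that repeat a pose let the fingers close. It gives the time, the measured TCP pose, the force and the opening at its end, in the units of the state.
- ctrl.get_obs(): the state, without advancing time (a new reading comes with each control period).
- vision.camera(name): name is "scene" or "top" or "wrist"; returns the picture (480x640x3 uint8, red, green, blue); there is no depth.
- vision.calibration(name): a dict with "K" (3x3 intrinsics, pixels), "pose" (4x4, takes a point from camera to world coordinates). Camera axes: x right, y down, z forward; pixel columns grow to the right and rows downward; lengths in m; the calibration is good to about 2 mm. A picture is of the moment at which its call begins: read the wrist's pose just before it. calibration takes no time and is no camera call; for the wrist camera it gives the pose at the moment of the call.
- workorder.job_done(): hands the job in, once; it reports no verdict.
The state is a dict: "time_s": time; "joint_positions": joint angles; "qd": joint speeds; "effort": joint torques, N m; "position": TCP position; "ee_rot": TCP orientation; "ft_force": force on the tool from outside, world axes, zero at the start; "wrist_torque": the same for the moment, N m; "grip_width": opening from 0.0 (shut) to 1.0 (fully open).
Only numpy, scipy, OpenCV 4.12 (cv2) and the standard library are available. Lean on these libraries where they do the work, as an engineer would, in place of code of your own. Each camera call takes 0.05 s, during which the arm holds its last target.

## Working session

There is one attempt and no reset: what is moved stays moved. The work goes in short steps, Python scripts to look and compute and a tool call to move; the robot and the scene stay as the last step left them, time stands still between calls to the robot, and variables do not carry over. Pictures are saved under pics/ and viewed, and the job is handed in when it is done.

Besides the shell and the picture viewer there is one more tool, called after "Emit:" in YAML: its name, and indented under it one key for each argument. play_rows: Moves the arm, as the interface text tells. Shift numbers are shares of 0.4 m and turn numbers shares of 90 degrees, none past 1 either way. Its arguments: {"type":"object","properties":{"deltas":{"type":"array"}},"required":["deltas"]}

```bash
ls; mkdir -p pics
python3 - <<'E'
from cell import ctrl, vision, workorder
import cv2
print(ctrl.get_obs(), ctrl.pinch_z)
for n in ["scene","top","wrist"]:
    c=vision.calibration(n); print(n,c["K"].tolist(),c["pose"].round(4).tolist())
    cv2.imwrite(f"pics/{n}0.png",vision.camera(n)[:,:,::-1])
E
```

```text
pics
{'time_s': 0.0, 'joint_positions': array([-1.32198872e+00,  4.23829147e-01,  1.63074311e+00, -2.87751037e-05,
        1.08858579e+00, -1.89631640e-02]), 'qd': array([ 1.76789310e-05, -1.34776418e-03, -3.21720695e-04,  4.11949026e-04,
        6.06144700e-04, -3.71334264e-03]), 'effort': array([ 2.07743124e-04, -5.44622684e+01, -2.73663300e+01,  6.42692554e-02,
        2.26763694e-02, -1.10664089e-04]), 'position': array([ 0.16525892, -0.60214773,  0.22188814]), 'ee_rot': array([ 9.91049536e-01,  1.33492335e-01, -1.02409361e-04, -7.76075222e-04]), 'ft_force': array([-0.70765995, -0.40680865,  0.85081928]), 'wrist_torque': array([-0.01248715, -0.00415575, -0.05051112]), 'grip_width': 0.9977478021513637} -0.0187
scene [[479.6923088020493, 0.0, 323.85754971472585], [0.0, 479.6923088020493, 242.39141891201584], [0.0, 0.0, 1.0]] [[0.9944, 0.0895, -0.0561, 0.5123], [0.1055, -0.8672, 0.4866, -0.6033], [-0.0051, -0.4898, -0.8718, 1.0443], [0.0, 0.0, 0.0, 1.0]]
top [[502.58975161442976, 0.0, 317.37408727655077], [0.0, 502.58975161442976, 240.54338268966555], [0.0, 0.0, 1.0]] [[0.0216, -0.996, 0.0872, 0.3314], [-0.9993, -0.0241, -0.0286, -0.0339], [0.0306, -0.0865, -0.9958, 1.3632], [0.0, 0.0, 0.0, 1.0]]
wrist [[338.8796727484782, 0.0, 311.33385369879113], [0.0, 338.8796727484782, 233.6556505735848], [0.0, 0.0, 1.0]] [[0.2638, -0.9242, -0.2761, 0.2412], [-0.9646, -0.2533, -0.0736, -0.5814], [-0.0019, 0.2857, -0.9583, 0.3841], [0.0, 0.0, 0.0, 1.0]]
```

View pics/scene0.png

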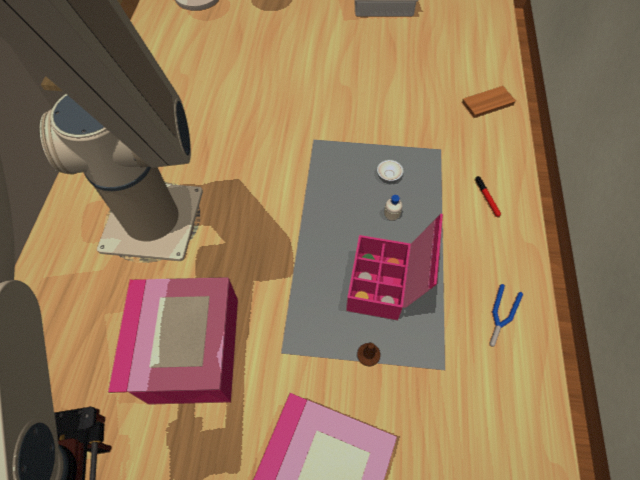

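View pics/top0.png

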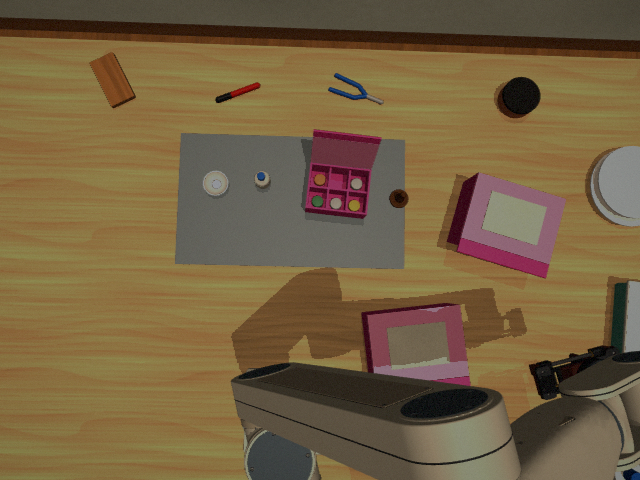

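The case standing open on the mat (top ~(338,190), scene ~(380,278)) is the candidate. The two larger pink boxes, top (415,345) and (507,225), are shut and bigger. I'll check this in enlarged crops.

Run:
```python
import cv2
a=cv2.imread('pics/top0.png')[120:230,290:420]; cv2.imwrite('pics/topc.png',cv2.resize(a,None,fx=5,fy=5,interpolation=cv2.INTER_CUBIC))
a=cv2.imread('pics/scene0.png')[190:370,320:460]; cv2.imwrite('pics/scenec.png',cv2.resize(a,None,fx=3.3,fy=3.3,interpolation=cv2.INTER_CUBIC))
```

```text
(no output)
```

View pics/topc.png

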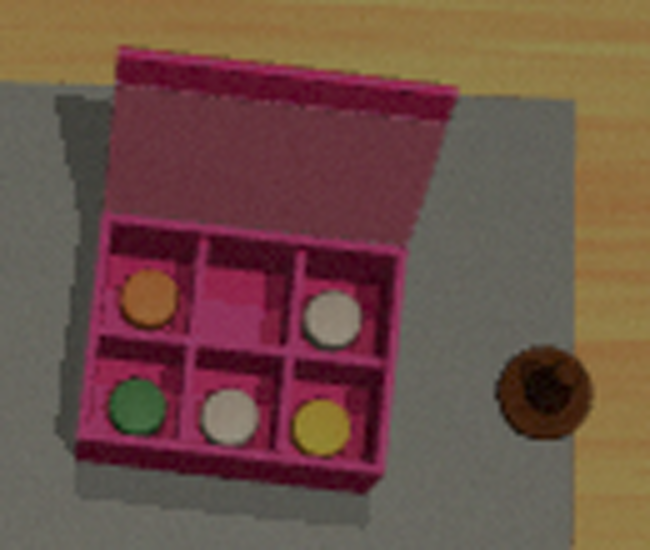

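View pics/scenec.png

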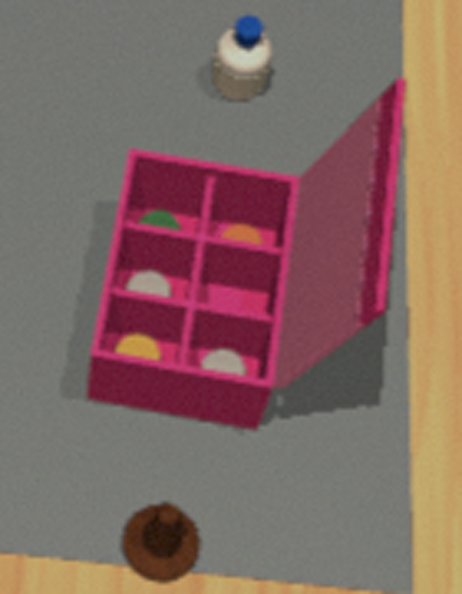

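```bash
cat > h.py <<'E'
import numpy as np
from cell import ctrl, vision, workorder
def px2w(cal,u,v,z):
    K=cal["K"];P=cal["pose"]; d=P[:3,:3]@np.linalg.solve(K,[u,v,1.]); t=(z-P[2,3])/d[2]; return P[:3,3]+t*d
def w2px(cal,p):
    P=cal["pose"]; q=P[:3,:3].T@(np.array(p)-P[:3,3]); q=cal["K"]@q; return q[:2]/q[2]
E
python3 - <<'E'
from h import *
t=vision.calibration("top"); s=vision.calibration("scene")
# order hinge+y, hinge-y, front-y, front+y
T=[(311,163.4),(371,169.2),(366.4,213.4),(305.6,208.4)]
S=[(410.3,244.5),(402.4,307.3),(347.9,297.3),(359.4,236.1)]
for n,c,L in(("top",t,T),("scene",s,S)):
    Q=np.array([px2w(c,*p,.08) for p in L]); print(n,Q.round(4).tolist())
    print([np.linalg.norm(Q[i]-Q[(i+1)%4]).round(4) for i in range(4)], "centre",Q.mean(0).round(4))
    d=(Q[0]+Q[1]-Q[2]-Q[3]); e=Q[0]+Q[3]-Q[1]-Q[2]; print(np.degrees([np.arctan2(d[1],d[0]),np.arctan2(-e[0],e[1])]))
# objects
print("dish",px2w(t,215.5,183,.015),px2w(s,390,171,.015)); print("polish cap",px2w(t,261,177,.075),px2w(s,395.3,198.5,.075))
print("cone tip",px2w(t,290+545/5,120+380/5,.07), "foot", px2w(t,290+545/5,120+393/5,.005),px2w(s,320+160/3.3,190+543/3.3,.005))
E
```

```text
top [[0.6445, -0.0499, 0.08], [0.6336, -0.2065, 0.08], [0.5172, -0.196, 0.08], [0.5261, -0.0387, 0.08]]
[np.float64(0.157), np.float64(0.1169), np.float64(0.1576), np.float64(0.1189)] centre [ 0.5804 -0.1228  0.08  ]
[-5.28934596 -3.59956524]
scene [[0.6484, -0.0502, 0.08], [0.6344, -0.2063, 0.08], [0.5165, -0.1954, 0.08], [0.5306, -0.0399, 0.08]]
[np.float64(0.1567), np.float64(0.1184), np.float64(0.1561), np.float64(0.1183)] centre [ 0.5825 -0.123   0.08  ]
[-5.13982523 -5.17107584]
dish [0.5989126  0.20618183 0.015     ] [0.59944348 0.20795749 0.015     ]
polish cap [0.60603314 0.07882975 0.075     ] [0.61044961 0.07784439 0.075     ]
cone tip [ 0.5668021 -0.282267   0.07     ] foot [ 0.57140886 -0.29480206  0.005     ] [ 0.57270519 -0.29401948  0.005     ]
```

The open case fits: its rim measures about 157 × 118 mm in both views, centred near (0.5815, -0.123) and turned about -5°. I'll approach with the fingers closed and high, heading for behind the lid.

Emit:
play_rows:
  deltas:
    - [[0,0,0.15],0,1]
    - [[0.7,0.583,0.25],-0.228,1]
    - [[0.7,0.583,0.25],-0.228,1]
    - [[0.7,0.583,0.25],-0.228,1]
    - [[0.7,0.583,0.25],-0.228,1]
    - [[0.7,0.583,0.25],-0.228,1]
    - [[0.7,0.583,0.25],-0.228,1]
    - [[0.7,0.583,0.25],-0.228,1]

```text
time_s: 1.15
position: [0.4478, -0.3672, 0.3229]
ee_rot: [0.999, -0.043, 0.0, -0.0]
ft_force: [1.2, -0.0, 0.0]
grip_width: 0.132
```

Emit:
play_rows:
  deltas:
    - [[0.7025,0.585,0],0,1]
    - [[0.7025,0.585,0],0,1]
    - [[0.7025,0.585,0],0,1]
    - [[0.7025,0.585,0],0,1]
    - [[0.7025,0.585,0],0,1]
    - [[0.7025,0.585,0],0,1]
    - [[0.7025,0.585,0],0,1]
    - [[0.7025,0.585,0],0,1]

```text
time_s: 2.15
position: [0.7254, -0.1368, 0.3219]
ee_rot: [0.999, -0.045, -0.001, 0.0]
ft_force: [-0.6, -0.1, 0.7]
grip_width: 0.007
```

Run:
```python
from h import *
import cv2
for n in ("wrist","scene"): cv2.imwrite(f"pics/{n}1.png",vision.camera(n)[:,:,::-1])
for i in range(1): o=ctrl.get_obs(); print(o["time_s"],o["position"],o["ft_force"],o["grip_width"])
```

```text
2.25 [ 0.72523036 -0.13732554  0.3226437 ] [ 0.36091414 -0.63727969  0.27097019] 0.005387642267862758
```

View pics/wrist1.png

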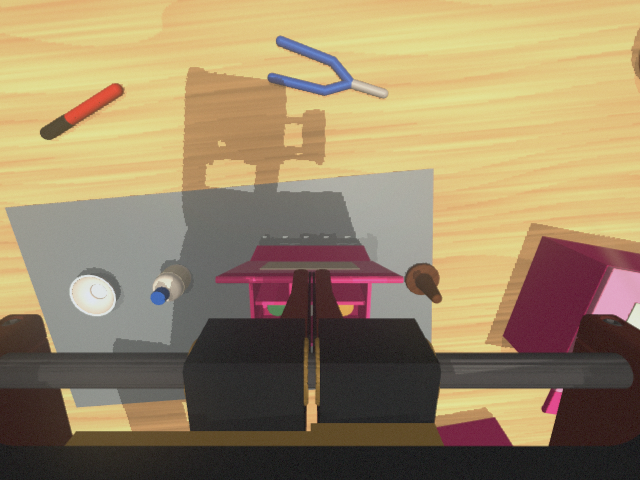

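View pics/scene1.png

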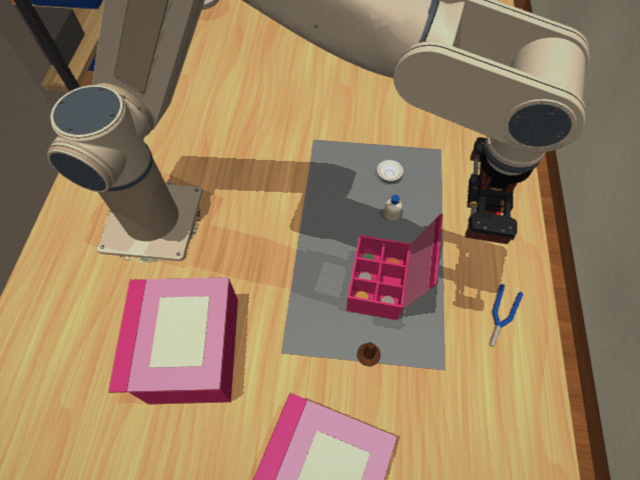

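Picture: the gripper is behind the lid (scene (492,190)), the lid leans back in the middle of the wrist view (cols 217-405), and the bystanders are well clear. Next I lower behind the lid.

Emit:
play_rows:
  deltas:
    - [[0,0,-0.15],0,1]
    - [[0,0,-0.27],0,1]
    - [[0,0,-0.32],0,1]
    - [[0,0,-0.32],0,1]
    - [[-0.02,0.0018,-0.32],0,1]
    - [[-0.04,0.0035,-0.32],0,1]

```text
time_s: 3.0
position: [0.7109, -0.1344, 0.197]
ee_rot: [0.999, -0.045, 0.002, 0.0]
ft_force: [-0.4, 0.1, -0.1]
grip_width: 0.006
```

Run:
```python
from h import *
import cv2
for n in ("wrist","scene"): cv2.imwrite(f"pics/{n}2.png",vision.camera(n)[:,:,::-1])
a=cv2.imread('pics/scene2.png')[150:350,330:530]; cv2.imwrite('pics/scene2c.png',cv2.resize(a,None,fx=3,fy=3,interpolation=cv2.INTER_CUBIC))
```

```text
(no output)
```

View pics/scene2c.png

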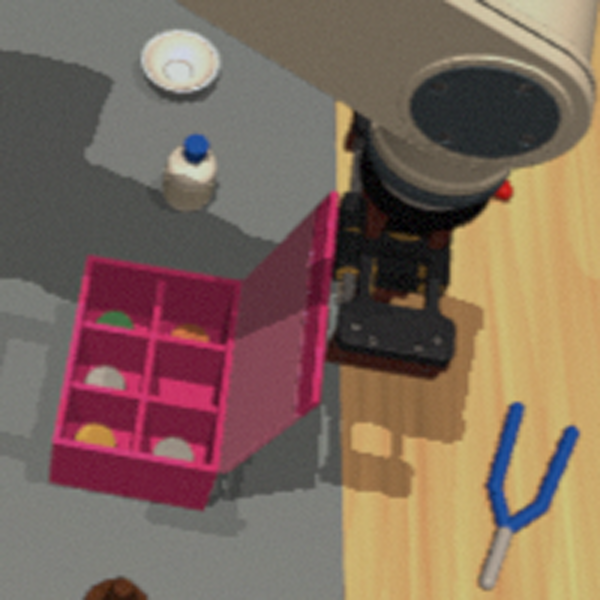

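View pics/wrist2.png

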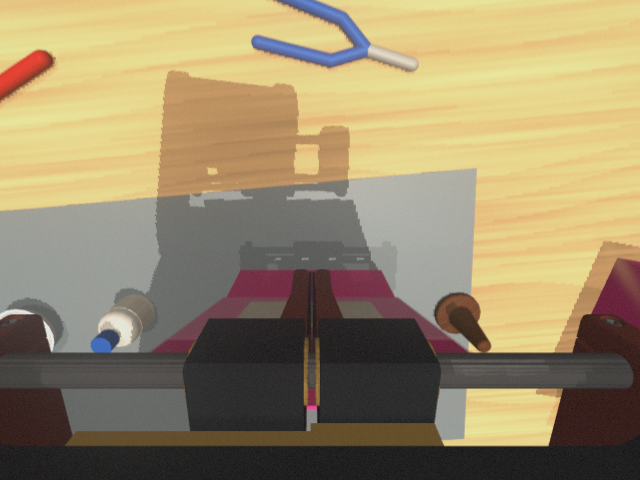

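Emit:
play_rows:
  deltas:
    - [[-0.02,0.0017,0],0,1]
    - [[-0.04,0.0035,0],0,1]
    - [[-0.06,0.0052,0],0,1]
    - [[-0.08,0.007,0],0,1]
    - [[-0.1,0.0087,0],0,1]
    - [[-0.12,0.0105,0],0,1]
    - [[-0.135,0.0118,0],0,1]
    - [[-0.135,0.0118,0],0,1]

```text
time_s: 4.1
position: [0.6558, -0.1293, 0.1946]
ee_rot: [0.999, -0.045, -0.0, -0.0]
ft_force: [0.5, -0.3, -0.2]
grip_width: 0.003
```

Run:
```python
from h import *
import cv2
for n in ("scene",): cv2.imwrite(f"pics/{n}3.png",vision.camera(n)[:,:,::-1])
a=cv2.imread('pics/scene3.png')[150:350,330:530]; cv2.imwrite('pics/scene3c.png',cv2.resize(a,None,fx=3,fy=3,interpolation=cv2.INTER_CUBIC))
s=vision.calibration("scene")
ex=np.array([np.cos(.09),-np.sin(.09)]);ey=np.array([-ex[1],ex[0]]);H=np.array([.6413,-.1282])
for th in (1.7,1.6,1.5,1.4):
  r=[]
  for y in(.08,-.08):
    p=H+ex*(-.145*np.cos(th))+ey*y; r.append(((w2px(s,[*p,.0805+.145*np.sin(th)])-[330,150])*3).round(0).tolist())
  print(th,r)
```

```text
1.7 [[301.0, 183.0], [278.0, 394.0]]
1.6 [[280.0, 178.0], [256.0, 389.0]]
1.5 [[258.0, 175.0], [232.0, 385.0]]
1.4 [[237.0, 173.0], [209.0, 382.0]]
```

View pics/scene3c.png

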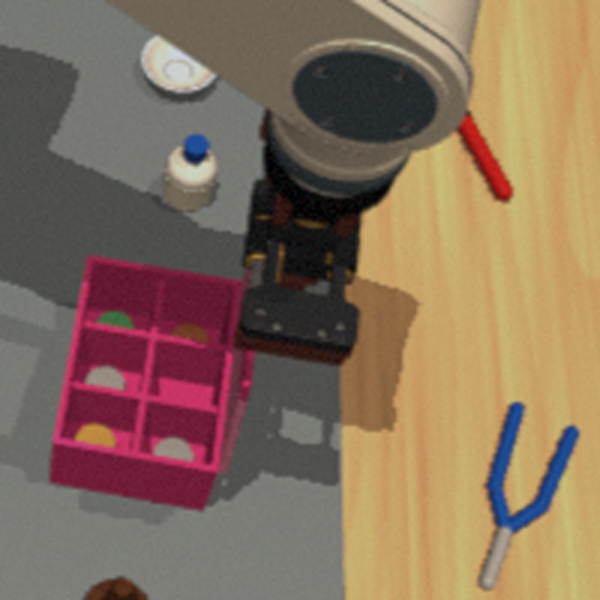

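The lid is about upright (corner at crop (252,385) gives θ≈1.58, as the model predicts). Next: tip it past upright, retract, go over the top and come down in front.

Emit:
play_rows:
  deltas:
    - [[-0.025,0.0022,0],0,1]
    - [[-0.045,0.0039,0],0,1]
    - [[-0.0525,0.0046,0],0,1]
    - [[-0.035,0.003,0.0875],0,1]
    - [[-0.035,0.003,0.1625],0,1]
    - [[-0.175,0.0153,0.1625],0,1]
    - [[-0.31,0.0273,0.1625],0,1]
    - [[-0.31,0.0273,0.0125],0,1]

```text
time_s: 5.15
position: [0.5329, -0.119, 0.2044]
ee_rot: [0.999, -0.045, 0.005, 0.001]
ft_force: [1.1, -0.4, -0.7]
grip_width: 0.003
```

Run:
```python
from h import *
import cv2
for n in ("scene",): cv2.imwrite(f"pics/{n}4.png",vision.camera(n)[:,:,::-1])
a=cv2.imread('pics/scene4.png')[150:350,330:530]; cv2.imwrite('pics/scene4c.png',cv2.resize(a,None,fx=3,fy=3,interpolation=cv2.INTER_CUBIC))
o=ctrl.get_obs(); print(o["time_s"],o["position"],o["ft_force"])
s=vision.calibration("scene")
ex=np.array([np.cos(.09),-np.sin(.09)]);ey=np.array([-ex[1],ex[0]]);H=np.array([.6413,-.1282])
for th in (1.4,1.3,1.2,1.1,1,.9,.8):
  r=[]
  for y in(.08,-.08):
    p=H+ex*(-.145*np.cos(th))+ey*y; r.append(((w2px(s,[*p,.0805+.145*np.sin(th)])-[330,150])*3).round(0).tolist())
  print(th,r)
```

```text
5.2 [ 0.52806996 -0.1176705   0.194445  ] [-2.25088174  1.02694669 -5.17173298]
1.4 [[237.0, 173.0], [209.0, 382.0]]
1.3 [[216.0, 172.0], [186.0, 380.0]]
1.2 [[195.0, 173.0], [164.0, 380.0]]
1.1 [[175.0, 174.0], [142.0, 380.0]]
1 [[156.0, 177.0], [122.0, 381.0]]
0.9 [[138.0, 181.0], [103.0, 384.0]]
0.8 [[121.0, 186.0], [85.0, 387.0]]
```

View pics/scene4c.png

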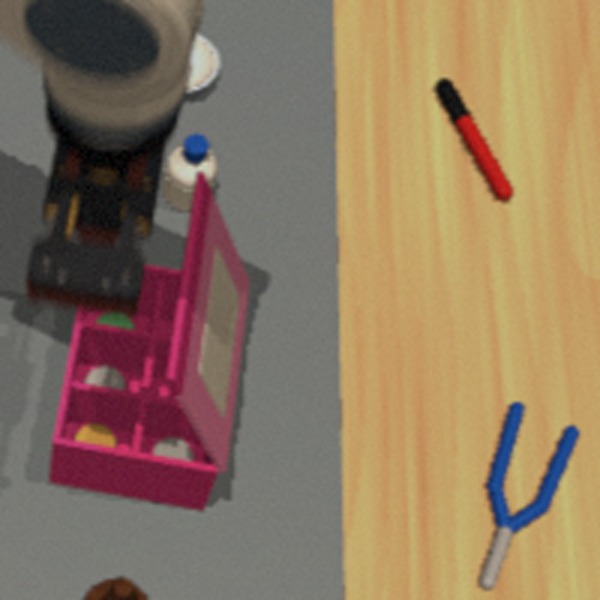

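Lid at θ≈1.22 (corner crop (168,385)), falling free, with the finger in front of it. I set the finger to catch at about 1.0 rad.

Emit:
play_rows:
  deltas:
    - [[0.03,-0.0026,-0.04],0,1]
    - [[0.05,-0.0044,-0.05],0,1]
    - [[0.05,-0.0044,-0.05],0,1]
    - [[0.05,-0.0044,-0.05],0,1]
    - [[0.05,-0.0044,-0.05],0,1]
    - [[0.05,-0.0044,-0.05],0,1]
    - [[0.05,-0.0044,-0.05],0,1]

```text
time_s: 6.08
position: [0.5523, -0.1202, 0.1799]
ee_rot: [0.999, -0.045, 0.0, 0.0]
ft_force: [-1.5, -0.1, 0.9]
grip_width: 0.0
```

```bash
cat > look.py <<'E'
from h import *
import cv2,sys
k=sys.argv[1]
o=ctrl.get_obs(); print(o["time_s"],o["position"].round(4),o["ft_force"].round(2))
cv2.imwrite(f"pics/scene{k}.png",vision.camera("scene")[:,:,::-1])
a=cv2.imread(f'pics/scene{k}.png')[170:350,310:490]; cv2.imwrite(f'pics/scene{k}c.png',cv2.resize(a,None,fx=4,fy=4,interpolation=cv2.INTER_CUBIC)[:600])
s=vision.calibration("scene")
ex=np.array([np.cos(.09),-np.sin(.09)]);ey=np.array([-ex[1],ex[0]]);H=np.array([.6413,-.1282])
for th in eval(sys.argv[2]):
  r=[]
  for y in(.08,-.08):
    p=H+ex*(-.145*np.cos(th))+ey*y; r.append(((w2px(s,[*p,.0805+.145*np.sin(th)])-[310,170])*4).round(0).tolist())
  print(th,r)
p=o["position"]; a=(p[:2]-H)@ex; print("a",a.round(4),"face->theta",np.arccos(np.clip(-(a+.010)/.145,-1,1)))
E
python3 look.py 5 "(1.2,1.1,1,.9,.8,.7)"
```

```text
6.075 [ 0.5523 -0.1202  0.1799] [-1.53 -0.08  0.86]
1.2 [[340.0, 150.0], [298.0, 426.0]]
1.1 [[313.0, 153.0], [269.0, 427.0]]
1 [[287.0, 156.0], [242.0, 429.0]]
0.9 [[264.0, 162.0], [217.0, 432.0]]
0.8 [[242.0, 168.0], [194.0, 436.0]]
0.7 [[222.0, 176.0], [173.0, 442.0]]
a -0.0894 face->theta 0.9913036677845048
```

View pics/scene5c.png

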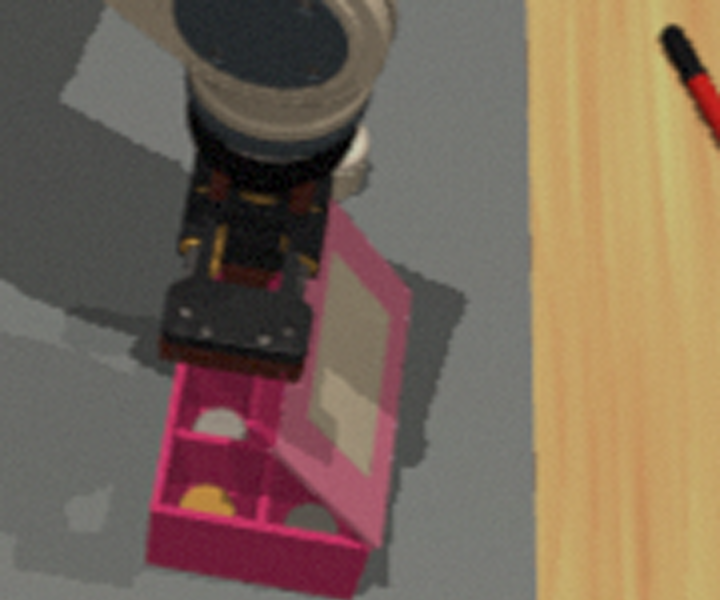

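Emit:
play_rows:
  deltas:
    - [[0,0,0],0,1]
    - [[0,0,0],0,1]
    - [[0,0,0],0,1]

```text
time_s: 6.5
position: [0.5524, -0.1202, 0.1797]
ee_rot: [0.999, -0.045, -0.0, -0.0]
ft_force: [-1.5, 0.0, 0.8]
grip_width: 0.003
```

```bash
python3 look.py 6 "(1.1,1,.9)"
```

```text
6.5 [ 0.5524 -0.1202  0.1797] [-1.54  0.01  0.79]
1.1 [[313.0, 153.0], [269.0, 427.0]]
1 [[287.0, 156.0], [242.0, 429.0]]
0.9 [[264.0, 162.0], [217.0, 432.0]]
a -0.0893 face->theta 0.99232094186403
```

View pics/scene6c.png

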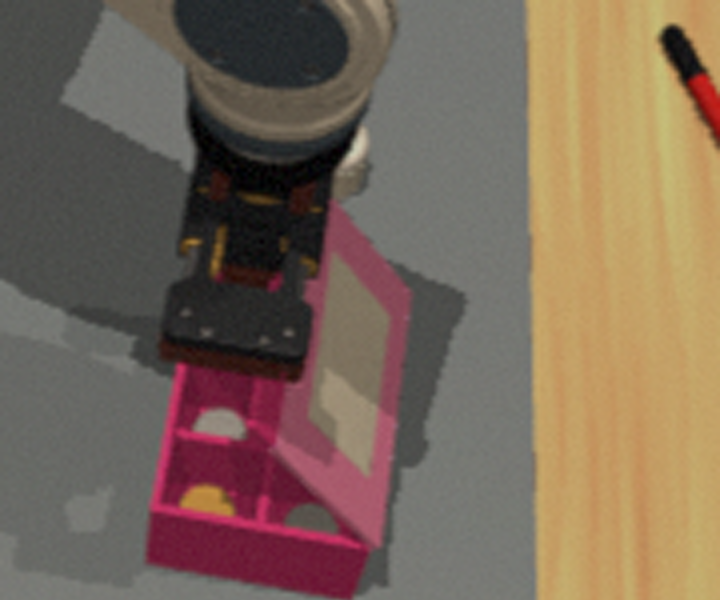

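Caught: the lid stands still at ≈1.0 rad on the finger, unchanged over 0.4 s. Next I compute the lowering arc.

Run:
```python
import numpy as np
t0=.992
ex=np.array([np.cos(.09),-np.sin(.09)])
def row(t,t0):
    da=-.145*(np.cos(t)-np.cos(t0)); dz=.145*(np.sin(t)-np.sin(t0)); return (np.r_[ex*da,dz]/.4).round(4).tolist()
for t in np.arange(.952,.66,-.04): print(round(t,3),row(t,.992))
print()
for t in np.arange(.632,.38,-.04): print(round(t,3),row(t,.672))
```

```text
0.952 [-0.0119, 0.0011, -0.0082]
0.912 [-0.0235, 0.0021, -0.0168]
0.872 [-0.0348, 0.0031, -0.0259]
0.832 [-0.0456, 0.0041, -0.0355]
0.792 [-0.0561, 0.0051, -0.0454]
0.752 [-0.0662, 0.006, -0.0558]
0.712 [-0.0758, 0.0068, -0.0666]
0.672 [-0.085, 0.0077, -0.0778]

0.632 [-0.0088, 0.0008, -0.0115]
0.592 [-0.0171, 0.0015, -0.0234]
0.552 [-0.0249, 0.0022, -0.0356]
0.512 [-0.0322, 0.0029, -0.0481]
0.472 [-0.039, 0.0035, -0.0609]
0.432 [-0.0453, 0.0041, -0.0739]
0.392 [-0.0511, 0.0046, -0.0872]
```

Emit:
play_rows:
  deltas:
    - [[-0.012,0.0011,-0.008],0,1]
    - [[-0.0235,0.0021,-0.017],0,1]
    - [[-0.035,0.0031,-0.026],0,1]
    - [[-0.0455,0.0041,-0.0355],0,1]
    - [[-0.056,0.0051,-0.0455],0,1]
    - [[-0.066,0.006,-0.056],0,1]
    - [[-0.076,0.0068,-0.0665],0,1]
    - [[-0.085,0.0077,-0.078],0,1]

```text
time_s: 7.55
position: [0.5181, -0.1171, 0.1482]
ee_rot: [0.999, -0.045, -0.0, -0.0]
ft_force: [-1.4, 0.4, 0.9]
grip_width: 0.008
```

```bash
python3 look.py 7 "(.9,.8,.7,.6)"
```

```text
7.55 [ 0.5181 -0.1171  0.1482] [-1.4   0.41  0.86]
0.9 [[264.0, 162.0], [217.0, 432.0]]
0.8 [[242.0, 168.0], [194.0, 436.0]]
0.7 [[222.0, 176.0], [173.0, 442.0]]
0.6 [[205.0, 185.0], [155.0, 448.0]]
a -0.1237 face->theta 0.6696921378565217
```

View pics/scene7c.png

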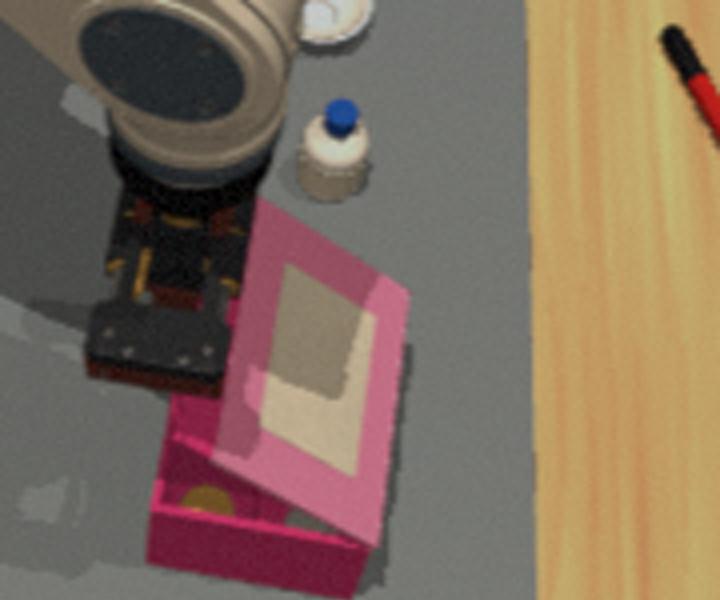

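```bash
cat > fit.py <<'E'
from h import *
import cv2,sys
s=vision.calibration("scene")
ex=np.array([np.cos(.09),-np.sin(.09)]);ey=np.array([-ex[1],ex[0]]);H=np.array([.6413,-.1282])
k=sys.argv[1]; im=cv2.imread(f'pics/scene{k}.png')[220:325,325:430]; im=cv2.resize(im,None,fx=6,fy=6,interpolation=cv2.INTER_CUBIC)
for th,col in zip(eval(sys.argv[2]),((255,255,0),(0,255,255),(255,255,255),(0,255,0))):
  q=[]
  for o in (0,.006):
   for sl,y in((0,-.08),(.145,-.08),(.145,.08),(0,.08)):
    p=H+ex*(-sl*np.cos(th)+o*np.sin(th))+ey*y; q.append((w2px(s,[*p,.0805+sl*np.sin(th)+o*np.cos(th)])-[325,220]+.5)*6)
  q=np.array(q).astype(int)
  cv2.line(im,q[0],q[1],col,1);cv2.line(im,q[1],q[2],col,1);cv2.line(im,q[4],q[5],col,1);cv2.line(im,q[5],q[6],col,1)
cv2.imwrite(f'pics/fit{k}_{sys.argv[3]}.png',im[:600])
E
python3 fit.py 7 "(.67,.8)" a; python3 fit.py 6 "(1.0,1.1)" a
```

```text
(no output)
```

View pics/fit7_a.png

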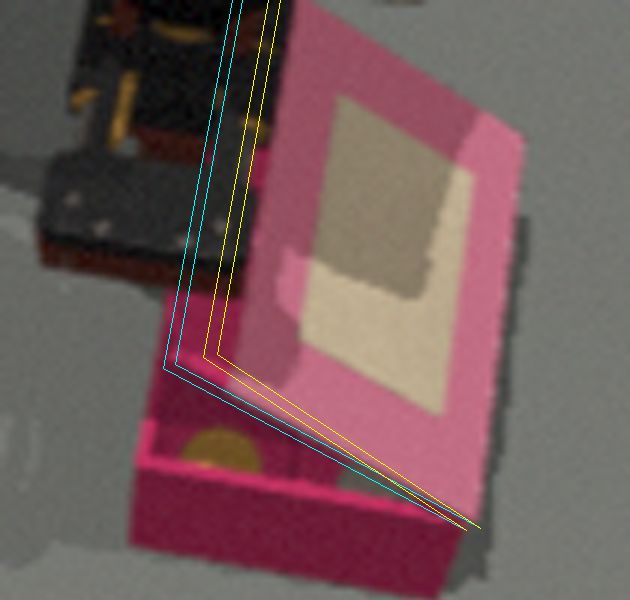

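View pics/fit6_a.png

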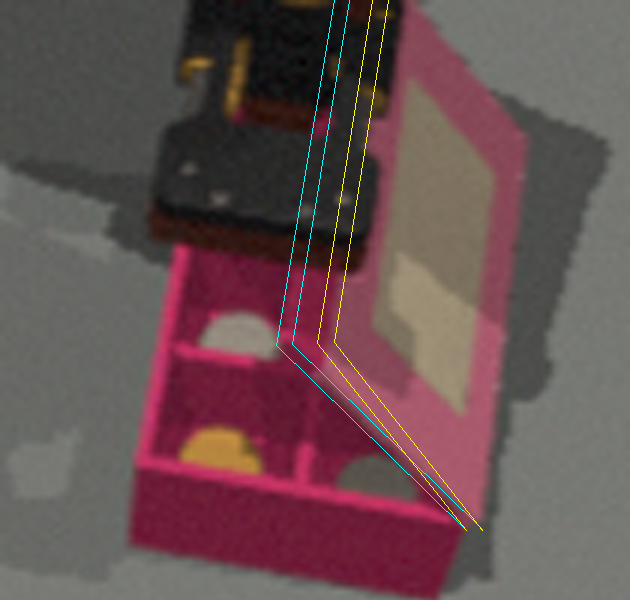

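The lid's front 25 mm is a dark magenta band (edge at about (165,290)-(165,350) in the crop). It coincides with the θ=0.67 overlay, so the model holds. I continue down the arc.

Emit:
play_rows:
  deltas:
    - [[-0.009,0.0008,-0.0115],0,1]
    - [[-0.017,0.0015,-0.0235],0,1]
    - [[-0.025,0.0022,-0.0355],0,1]
    - [[-0.032,0.0029,-0.048],0,1]
    - [[-0.039,0.0035,-0.061],0,1]
    - [[-0.0455,0.0041,-0.074],0,1]
    - [[-0.051,0.0046,-0.087],0,1]
    - [[-0.051,0.0046,-0.087],0,1]

```text
time_s: 8.6
position: [0.4975, -0.1152, 0.1132]
ee_rot: [0.999, -0.045, -0.001, -0.0]
ft_force: [-3.7, 0.9, 0.5]
grip_width: 0.004
```

```bash
python3 look.py 8 "(.4,)"; python3 fit.py 8 "(.35,.45)" a
```

```text
8.6 [ 0.4975 -0.1152  0.1132] [-3.68  0.94  0.52]
0.4 [[177.0, 205.0], [126.0, 464.0]]
a -0.1444 face->theta 0.3842288748549349
```

View pics/fit8_a.png

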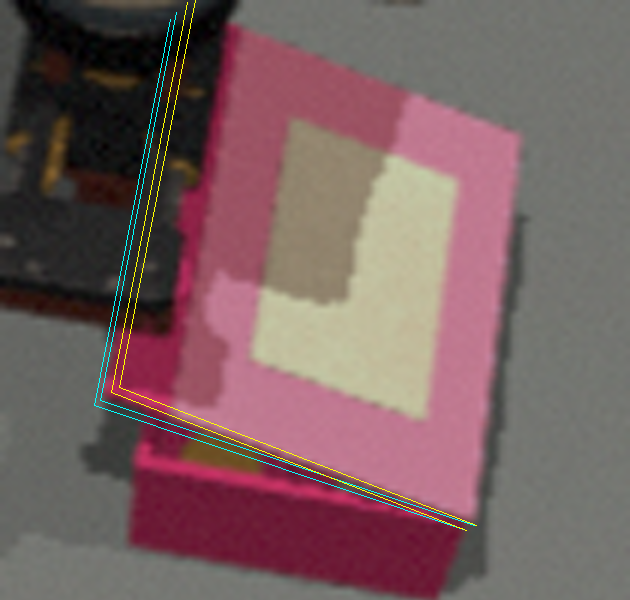

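View pics/scene8c.png

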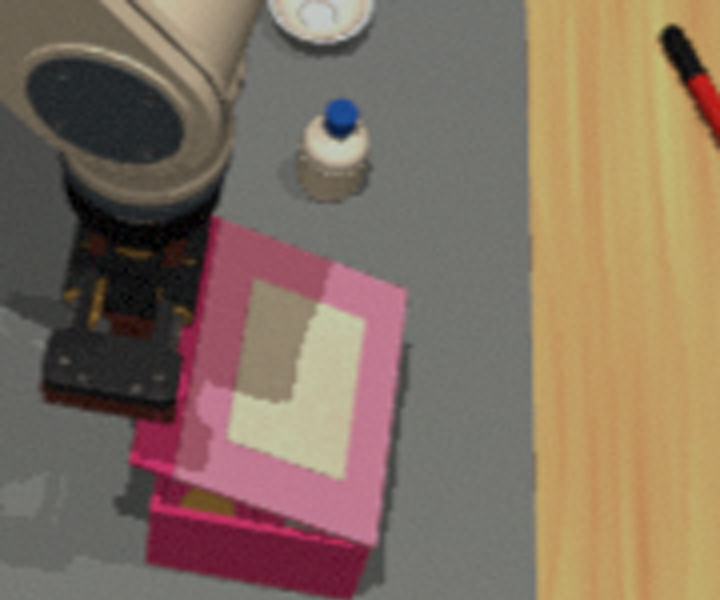

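θ≈0.42 and held (band corner at crop (130,462)), with normal force about 3 N. Because the finger has been moving down, friction is pulling the lid down. I raise the finger slightly so friction helps carry it instead.

Emit:
play_rows:
  deltas:
    - [[0,0,0.003],0,1]
    - [[0,0,0.006],0,1]
    - [[0,0,0.006],0,1]

```text
time_s: 9.02
position: [0.4986, -0.1155, 0.1165]
ee_rot: [0.999, -0.045, 0.001, 0.0]
ft_force: [-0.6, 1.3, -0.8]
grip_width: 0.003
```

```bash
cat > arc.py <<'E'
import numpy as np,sys
t0=float(sys.argv[1]); ex=np.array([np.cos(.09),-np.sin(.09)])
for t in eval(sys.argv[2]):
    da=-.145*(np.cos(t)-np.cos(t0)); dz=.145*(np.sin(t)-np.sin(t0)); print(round(t,3),(np.r_[ex*da,dz]/.4).round(4).tolist())
E
python3 arc.py .42 "(.395,.37,.345,.32,.295)"
```

```text
0.395 [-0.0036, 0.0003, -0.0083]
0.37 [-0.0069, 0.0006, -0.0167]
0.345 [-0.0101, 0.0009, -0.0252]
0.32 [-0.0131, 0.0012, -0.0338]
0.295 [-0.0158, 0.0014, -0.0424]
```

Emit:
play_rows:
  deltas:
    - [[-0.0036,0.0003,-0.008],0,1]
    - [[-0.007,0.0006,-0.0165],0,1]
    - [[-0.01,0.0009,-0.025],0,1]
    - [[-0.01,0.0009,-0.025],0,1]

```text
time_s: 9.52
position: [0.4935, -0.1148, 0.1056]
ee_rot: [0.999, -0.045, -0.001, -0.0]
ft_force: [-1.7, -0.1, -1.5]
grip_width: 0.007
```

```bash
python3 look.py 9 "(.4,)"; python3 fit.py 9 "(.3,.4)" a
```

```text
9.525 [ 0.4935 -0.1148  0.1056] [-1.73 -0.06 -1.54]
0.4 [[177.0, 205.0], [126.0, 464.0]]
a -0.1484 face->theta 0.30214637370118813
```

View pics/fit9_a.png

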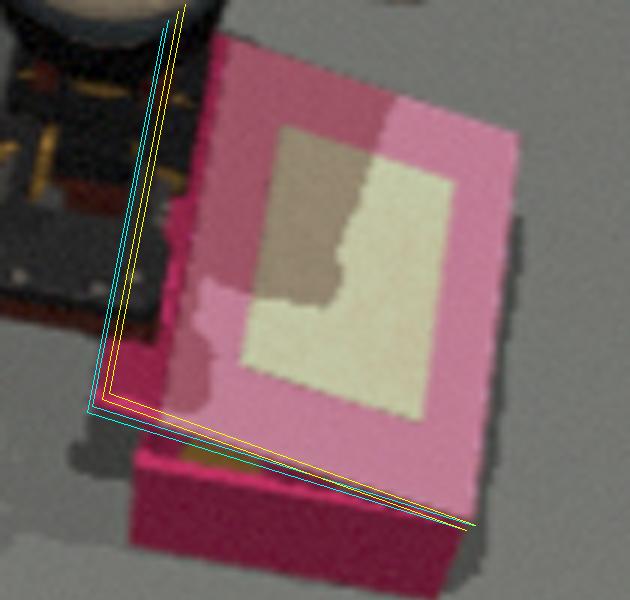

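```bash
python3 arc.py .355 "(.335,.315,.295,.275,.255)"
```

```text
0.335 [-0.0024, 0.0002, -0.0068]
0.315 [-0.0047, 0.0004, -0.0137]
0.295 [-0.0069, 0.0006, -0.0206]
0.275 [-0.0089, 0.0008, -0.0276]
0.255 [-0.0108, 0.001, -0.0346]
```

Emit:
play_rows:
  deltas:
    - [[-0.002,0.0002,-0.007],0,1]
    - [[-0.0045,0.0004,-0.0135],0,1]
    - [[-0.0065,0.0006,-0.0205],0,1]
    - [[-0.0085,0.0008,-0.0275],0,1]
    - [[-0.0085,0.0008,-0.0275],0,1]

```text
time_s: 10.2
position: [0.4904, -0.1146, 0.0948]
ee_rot: [0.999, -0.045, -0.0, -0.0]
ft_force: [-2.6, 0.4, -0.7]
grip_width: 0.004
```

```bash
python3 look.py 10 "(.4,)"; python3 fit.py 10 "(.23,.3)" a;python3 arc.py .275 "(.255,.235,.215,.195,.175,.155)"
```

```text
10.2 [ 0.4904 -0.1146  0.0948] [-2.62  0.38 -0.71]
0.4 [[177.0, 205.0], [126.0, 464.0]]
a -0.1515 face->theta 0.22019787043682065
0.255 [-0.0019, 0.0002, -0.007]
0.235 [-0.0036, 0.0003, -0.014]
0.215 [-0.0053, 0.0005, -0.0211]
0.195 [-0.0067, 0.0006, -0.0282]
0.175 [-0.0081, 0.0007, -0.0353]
0.155 [-0.0092, 0.0008, -0.0425]
```

View pics/fit10_a.png

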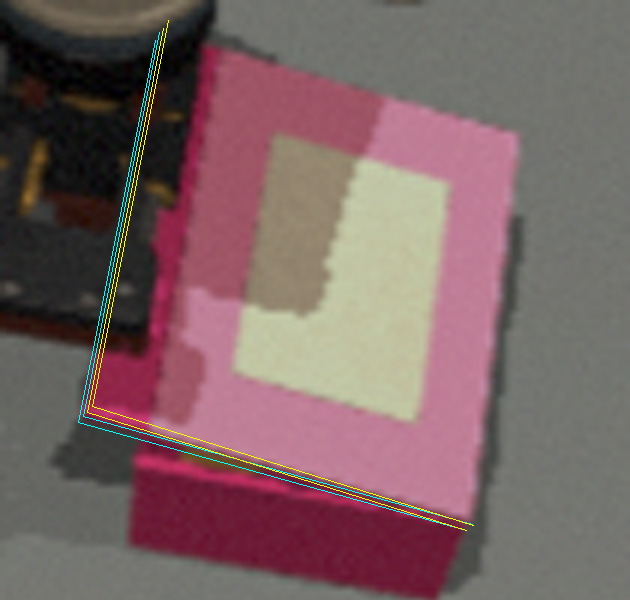

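Emit:
play_rows:
  deltas:
    - [[-0.002,0.0002,-0.007],0,1]
    - [[-0.0036,0.0003,-0.014],0,1]
    - [[-0.0052,0.0005,-0.021],0,1]
    - [[-0.0066,0.0006,-0.028],0,1]
    - [[-0.0066,0.0006,-0.028],0,1]

```text
time_s: 10.88
position: [0.488, -0.1144, 0.0837]
ee_rot: [0.999, -0.045, -0.0, -0.0]
ft_force: [-2.0, 1.3, -1.2]
grip_width: 0.004
```

```bash
python3 look.py 11 "(.4,)"; python3 fit.py 11 "(.15,.2)" a;python3 arc.py .195 "(.18,.165,.15,.135,.12,.105)"
```

```text
10.875 [ 0.488  -0.1144  0.0837] [-2.02  1.3  -1.2 ]
0.4 [[177.0, 205.0], [126.0, 464.0]]
a -0.1539 face->theta 0.12171557218571825
0.18 [-0.001, 0.0001, -0.0053]
0.165 [-0.0019, 0.0002, -0.0107]
0.15 [-0.0028, 0.0003, -0.0161]
0.135 [-0.0036, 0.0003, -0.0215]
0.12 [-0.0042, 0.0004, -0.0268]
0.105 [-0.0049, 0.0004, -0.0322]
```

View pics/fit11_a.png

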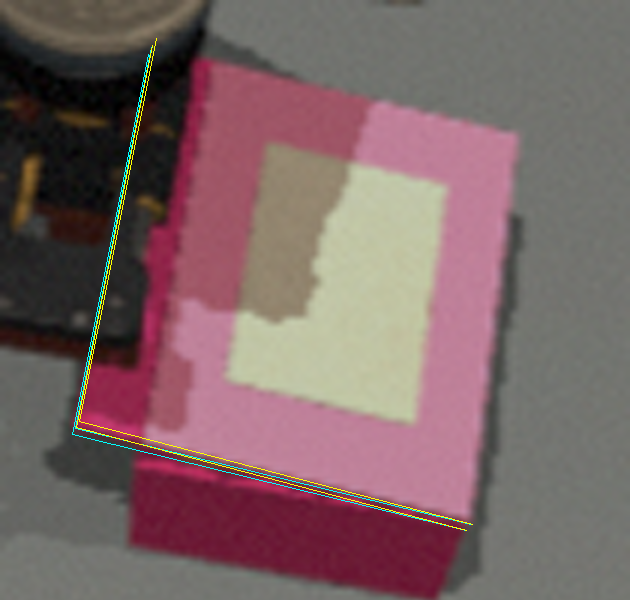

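Emit:
play_rows:
  deltas:
    - [[-0.0008,0.0001,-0.0055],0,1]
    - [[-0.0017,0.0002,-0.0105],0,1]
    - [[-0.0025,0.0002,-0.016],0,1]
    - [[-0.0033,0.0003,-0.0215],0,1]
    - [[-0.0038,0.0003,-0.027],0,1]
    - [[-0.0038,0.0003,-0.027],0,1]

```text
time_s: 11.68
position: [0.4864, -0.1143, 0.0729]
ee_rot: [0.999, -0.045, -0.0, -0.0]
ft_force: [-1.6, 0.3, -0.6]
grip_width: 0.003
```

```bash
python3 look.py 12 "(.4,)"; python3 fit.py 12 "(.07,.12)" a;python3 arc.py .12 "(.105,.09,.075,.06,.045,.03,.015)"
```

```text
11.675 [ 0.4864 -0.1143  0.0729] [-1.58  0.27 -0.57]
0.4 [[177.0, 205.0], [126.0, 464.0]]
a -0.1555 face->theta 0.0
0.105 [-0.0006, 0.0001, -0.0054]
0.09 [-0.0011, 0.0001, -0.0108]
0.075 [-0.0016, 0.0001, -0.0162]
0.06 [-0.0019, 0.0002, -0.0217]
0.045 [-0.0022, 0.0002, -0.0271]
0.03 [-0.0024, 0.0002, -0.0325]
0.015 [-0.0026, 0.0002, -0.038]
```

View pics/fit12_a.png

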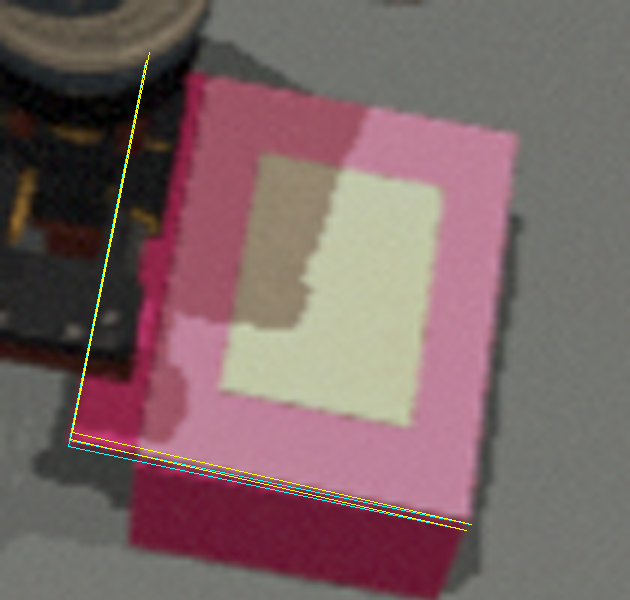

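Emit:
play_rows:
  deltas:
    - [[-0.0002,0,-0.005],0,1]
    - [[-0.0004,0,-0.01],0,1]
    - [[-0.0006,0,-0.015],0,1]
    - [[-0.0009,0,-0.02],0,1]
    - [[-0.0009,0,-0.02],0,1]

```text
time_s: 12.35
position: [0.4861, -0.1143, 0.065]
ee_rot: [0.999, -0.045, -0.0, -0.0]
ft_force: [-2.2, -0.6, -1.3]
grip_width: 0.007
```

```bash
python3 look.py 13 "(.4,)"; python3 fit.py 13 "(.0,.06)" a
```

```text
12.35 [ 0.4861 -0.1143  0.065 ] [-2.17 -0.62 -1.26]
0.4 [[177.0, 205.0], [126.0, 464.0]]
a -0.1558 face->theta 0.0
```

View pics/fit13_a.png

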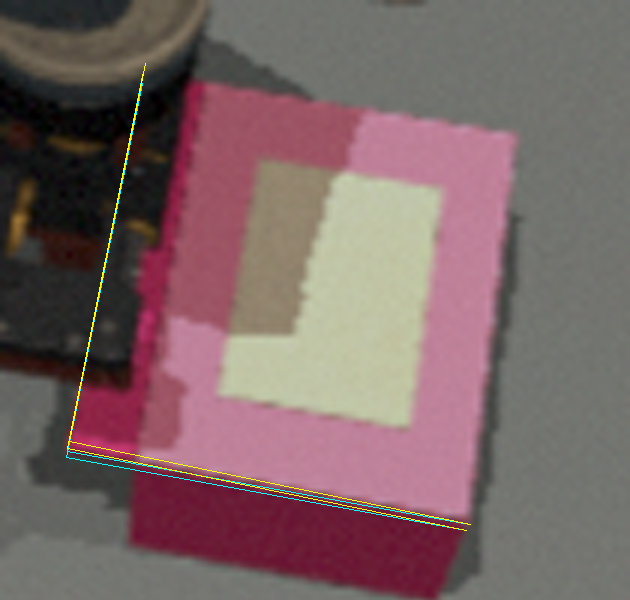

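Emit:
play_rows:
  deltas:
    - [[0,0,-0.004],0,1]
    - [[0,0,-0.008],0,1]
    - [[-0.0002,0,-0.012],0,1]
    - [[-0.0002,0,-0.012],0,1]

```text
time_s: 12.9
position: [0.4861, -0.1143, 0.0601]
ee_rot: [0.999, -0.045, 0.0, 0.0]
ft_force: [-0.8, -0.5, -0.3]
grip_width: 0.003
```

Emit:
play_rows:
  deltas:
    - [[0,0,-0.004],0,1]
    - [[0,0,-0.008],0,1]
    - [[0,0,-0.008],0,1]

```text
time_s: 13.28
position: [0.4861, -0.1143, 0.0569]
ee_rot: [0.999, -0.045, 0.0, 0.0]
ft_force: [-0.3, -0.3, -1.2]
grip_width: 0.002
```

```bash
python3 look.py 14 "(.4,)"; python3 fit.py 14 "(.0,.06)" a
```

```text
13.275 [ 0.4861 -0.1143  0.0569] [-0.28 -0.34 -1.23]
0.4 [[177.0, 205.0], [126.0, 464.0]]
a -0.1559 face->theta 0.0
```

View pics/fit14_a.png

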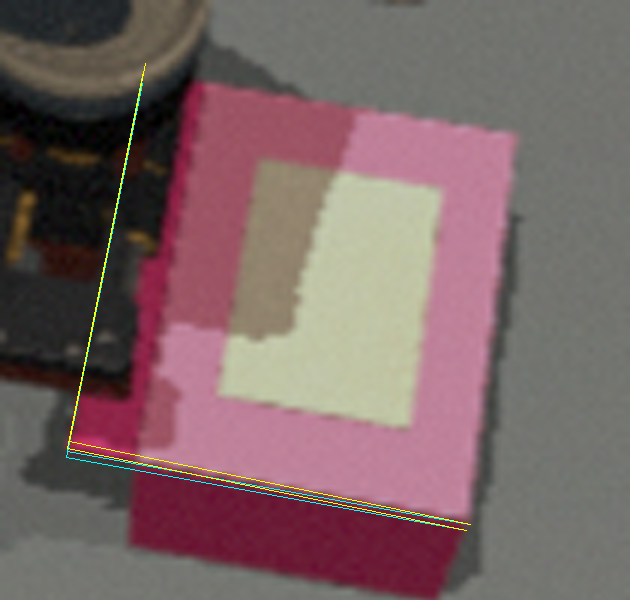

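Between pictures 13 and 14 the lid didn't move (label corner (218,397) in both) while the finger went down 8 mm, and the press force faded. That points to the lid being seated. I retreat slowly to the front.

Emit:
play_rows:
  deltas:
    - [[-0.0008,0.0001,-0.002],0,1]
    - [[-0.0016,0.0001,-0.004],0,1]
    - [[-0.0024,0.0002,-0.004],0,1]
    - [[-0.0032,0.0003,-0.004],0,1]
    - [[-0.005,0.0004,-0.004],0,1]
    - [[-0.0075,0.0007,-0.004],0,1]

```text
time_s: 14.08
position: [0.483, -0.114, 0.0555]
ee_rot: [0.999, -0.045, 0.0, 0.0]
ft_force: [0.4, -0.1, -0.2]
grip_width: 0.007
```

```bash
python3 look.py 15 "(.4,)"
python3 - <<'E'
import cv2,numpy as np
r=lambda k:cv2.cvtColor(cv2.imread(f'pics/scene{k}.png'),cv2.COLOR_BGR2GRAY)[268:300,380:405].astype(np.float32)
for a,b in ((11,12),(12,13),(13,14),(14,15)):
    W=np.eye(2,3,dtype=np.float32)
    c,W=cv2.findTransformECC(r(a),r(b),W,cv2.MOTION_TRANSLATION); print(a,b,round(c,3),W[:,2])
E
```

```text
14.075 [ 0.483  -0.114   0.0555] [ 0.38 -0.09 -0.25]
0.4 [[177.0, 205.0], [126.0, 464.0]]
a -0.159 face->theta 0.0
11 12 0.997 [-0.57061553  0.79858065]
12 13 0.957 [0.03015178 0.28817588]
13 14 1.0 [0.00015252 0.02117189]
14 15 1.0 [ 0.01215031 -0.00316413]
```

No lid motion on release (under 0.03 px), so it was already shut. I back off clear of it.

Emit:
play_rows:
  deltas:
    - [[-0.05,0.0044,0],0,1]
    - [[-0.15,0.0131,0],0,1]
    - [[-0.15,0.0131,0.15],0,1]
    - [[-0.2,0.0131,0.3],0,1]
    - [[-0.2,0.0131,0.4],0,1]
    - [[-0.2,0.0131,0.4],0,1]
    - [[-0.2,0.0131,0.4],0,1]
    - [[-0.2,0.0131,0.4],0,1]

```text
time_s: 15.12
position: [0.4021, -0.1084, 0.2141]
ee_rot: [0.999, -0.045, -0.001, -0.0]
ft_force: [0.0, 0.4, -0.2]
grip_width: 0.009
```

```bash
python3 look.py 16 "(0,)"; python3 fit.py 16 "(0,.05)" a
python3 - <<'E'
from h import *
import cv2
im=vision.camera("top")[:,:,::-1]; cv2.imwrite("pics/top16.png",im)
a=cv2.imread("pics/scene0.png").astype(int);b=cv2.imread("pics/scene16.png").astype(int)
s=vision.calibration("scene")
E
```

```text
15.125 [ 0.4021 -0.1084  0.2141] [ 0.03  0.42 -0.23]
0 [[153.0, 253.0], [103.0, 503.0]]
a -0.24 face->theta 0.0
```

View pics/fit16_a.png

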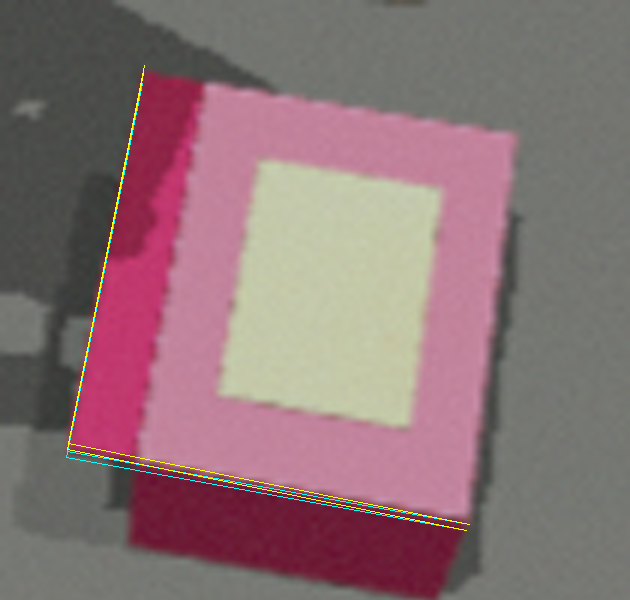

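View pics/scene16.png

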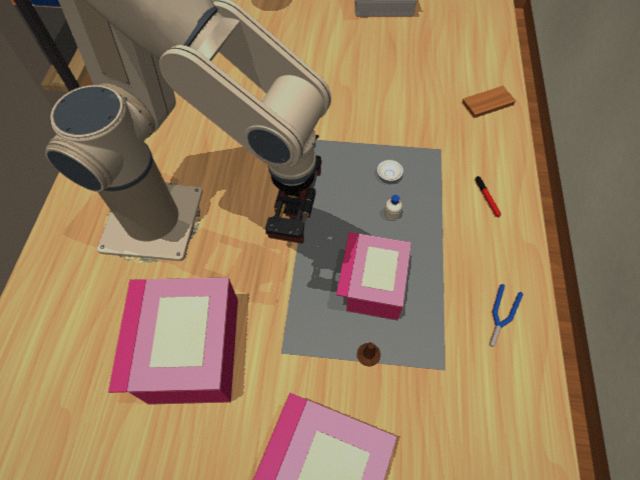

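The lid is shut flat with its lip band overhanging at scene (345,265). The dish (390,171), bottle (395,207) and cone (369,354) are where they started, and the arm is clear.

```bash
python3 -c "
from cell import workorder
print(workorder.job_done())"
```

```text
the job is handed in; nothing more can be done
None
```

The lid is shut and the job is handed in, at about 15 s of the 53 s allowed; the hand-in gave no verdict. I tipped the lid from behind to about 1.4 rad. It fell free while the fingers went over the top, and I caught it on the outside of the closed fingers at about 1.0 rad. I then lowered it along its arc at no more than about 0.3 rad/s commanded, and at 0.12–0.24 rad/s below 0.4 rad. After that I backed the fingers away.

**Last checks:**
- **Lid:** It lies flat on the case and did not move (under 0.03 px) when the fingers let go. It also stayed where it was once the arm was well clear.
- **Bystanders:** The bottle, the ring cone and the dish are at their starting pixels.
- **Forces:** The readings while the fingers held the lid stayed under about 4 N. They were taken only at the end of each move, so a brief peak between readings could have been missed.
- **Arm:** It is clear of everything.

**Disagreement:** Near the end, the overlay of my lid model put the lid 0.03–0.06 rad open, and it still reads that way on the shut lid. I put this down to the camera calibration (about 2 mm) and judged the lid shut because it did not move.

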